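# Twist out the dust filter and lay it down for cleaning

## Task

Unlock the dust extractor's filter cartridge by turning its orange bar anticlockwise (seen from above) from the red marks to the green marks, and lift it straight out. Stand it upright on the round wooden bat and let go of it; then take it again at another tilt and gently lay it down on its side, wholly inside the grey cleaning tray, keeping hold of it until it lies there. Leave the bowl, the jar and the brush where they are.

Things in the scene. Friction and masses are not known exactly. Their poses are not given: they have to be found in the camera images.
- extractor: Grey bench dust extractor, fixed, 190 x 190 x 95 mm high, white top with a round black bayonet socket in the middle. Origin: centre of its underside, on the socket's axis; z up. Red marks on its top, along its +x and -x axes: bar locked. Green marks, 70 degrees (1.22 rad) anticlockwise from these: bar free to lift.
- socket (a point): Mouth of the socket, on its axis, at the height of the extractor's top (95 mm), where the flange rests. Stops end the turn 4 degrees beyond the red marks and 4 degrees beyond the green ones. The cartridge comes out only with its bar within about 10 degrees of the green marks; lifting its foot clear takes 85 mm, straight up.
- cartridge: Filter cartridge, about 0.2 kg, 122 mm high: white pleated cylinder 46 mm in diameter, 80 mm high; on it an eight-sided blue flange 64 mm across, 6 mm thick; on that an orange grip bar. Two lugs under the flange, along x, reach 30 mm from the axis. Origin: centre of its foot; z along its axis towards the bar, x along the bar. It starts hanging in the socket, locked, foot 15 mm above the table.
- bar (a point): Middle of the orange grip bar, on the cartridge's axis, 110 mm above the foot, 24 mm above the flange. The bar is 50 mm long (cartridge's x), 14 mm thick (y) and 36 mm high (86 to 122 mm above the foot). At the start it points 0 to 17 degrees anticlockwise of the extractor's x axis, and turns easily.
- foot (a point): Centre of the cartridge's foot.
- bar_top (a point): Centre of the top face of the orange bar, 122 mm above the foot.
- bat: Round pale wooden potter's bat, fixed, 180 mm in diameter, 12 mm thick. Origin: centre of its underside; z up.
- tray: Shallow grey plastic cleaning tray, fixed, 220 mm (x) by 200 mm (y) outside, walls 5 mm thick and 20 mm high, floor 5 mm thick. Origin: centre of its underside; z up. The cartridge may lie in any direction in it; it then rests on the edges of its flange and foot, its axis 23 to 32 mm above the tray's floor.
- bowl: Small terracotta bowl, 120 mm in diameter, 50 mm high, loose, to be left alone. Origin: centre of its foot.
- jar: Amber jar with a white cap, 56 mm in diameter, 70 mm high, loose, to be left alone. Origin: centre of its foot.
- brush: Cleaning brush lying on the table, about 200 mm long, loose, to be left alone. Origin: middle of its underside.
There are look-alikes about, which are no part of the job. There is more than one size of the cartridge; the job needs the larger. There is more than one size of the bat; the one meant has the size given above.

How it is judged:
By the outcome, as a careful person would: the job done as asked, in the order asked, and still so for the second after the job is handed in, with the robot touching nothing.
It also fails if it takes over 64 s, if anything falls off the work surface, if the arm or the gripper's body presses on something with over 40 N, if the wrist force passes 120 N, or if a joint passes its speed limit or range.

## Robot

A 6-joint arm with a two-finger parallel gripper is mounted at the origin on the work surface. World frame = base frame: x ahead of the robot, y to its left, z up, the work surface at z = 0. Lengths are in m, angles in rad, forces in N, time in s.
With the tool pointing down it reaches from about 0.375 to 0.9 m from the base axis. Payload 3.1 kg.
Tool frame: the origin (TCP) lies midway between the tips of the shut fingers; the grasp point (between the pads) lies 19 mm behind it; z points along the fingers, y is the line along which they close (so a half turn about z gives the same grasp; the last joint's range is limited). The gripper opens to 87 mm and grips with 3 to 60 N. Pads are 19 mm wide; open, the fingers measure 117 mm over their backs; the gripper's body (75 mm by 190 mm) begins 51 mm behind the grasp point.
Start: joints at [0.987, 0.527, 1.433, -0, 1.181, -0.178], TCP at [0.247, 0.574, 0.223] pointing down, gripper open.
Joint ranges: [-3.08, 3.08], [-0.75, 2.2], [0.22, 2.44], [-1.43, 4.57], [0, 2.65], [-2.85, 2.85]. Speed limits (rad/s): [2.79, 2.79, 3.14, 3.14, 3.14, 3.14].

## Interface

Orientations are given as [roll, pitch, yaw] about the fixed x, y, z axes, in that order (R = Rz(yaw) Ry(pitch) Rx(roll)).
In Python, from plant import robot gives the robot as it stands.
- The arm moves only by the shell command python3 -m pendant 'ROWS' [OPENING] [FORCE]. ROWS is JSON, a list of rows, each an object with "linear": the shift along the tool's x, y, z normalised to -1 to 1, where 1 is 0.5 m, a list of three; "spin": the turn about the tool's z normalised to -1 to 1, where 1 is 360 degrees. A call has 1 to 20 rows; each row is the pose to reach, as a shift and turn from the pose commanded when the call began, along the tool's axes at that moment, turning the shorter way round; what a row does not reach only later rows make up. A row lasts 1/10 s, in which the tool goes at most 50 mm and 8.59 degrees, less where a joint would pass 70% of its speed; a pose out of reach is approached as far as the arm can. A call with a number of a shift or a turn outside -1 to 1 is refused whole. A call with a gripper value outside its range is refused whole. OPENING is the opening, from -1 (shut) to 1 (fully open), set as the call begins (- or left out, the last holds). The fingers move at their own pace and stop on an object; FORCE is the grip in N (left out, the last holds). Time passes only in rows, so rows that repeat a pose let the fingers close. It gives the time, the measured TCP pose, the force, the opening and the grip force at its end, in the units of the state.
- robot.read_state(): the state, without advancing time (a new reading comes with each control period).
- robot.read_camera(name): name is "scene" or "side" or "wrist"; returns the picture (400x640x3 uint8, red, green, blue); there is no depth.
- robot.camera_info(name): a dict with "fovy" (degrees; the focal length in pixels is half the picture's height over the tangent of half this angle, whatever the lens; pixels are square), "cx", "cy" (the principal point, pixels), "T" (4x4, takes a point from camera to world coordinates). Camera axes: x right, y down, z forward; pixel columns grow to the right and rows downward; lengths in m; the calibration is good to about 2 mm. A picture is of the moment at which its call begins: read the wrist's pose just before it. camera_info takes no time and is no camera call; for the wrist camera it gives the pose at the moment of the call.
- robot.close_job(): hands the job in; it is judged then, once.
The state is a dict: "t": time; "qpos": joint angles; "dq": joint speeds; "joint_torque": joint torques, N m; "ee_pos": TCP position; "tcp_rot": TCP orientation; "wrist_force": force on the tool from outside, world axes, zero at the start; "torque": the same for the moment, N m; "grip_width": finger opening in m; "finger_force": force on a finger pad.
Only numpy, scipy, OpenCV 4.12 (cv2) and the standard library are available. Lean on these libraries where they do the work, as an engineer would, in place of code of your own. Each camera call takes 0.05 s, during which the arm holds its last target. There are 200 camera calls.

## Working session

There is one attempt and no reset: what is moved stays moved. The work goes in short steps, Python scripts to look and compute and a shell command to move; the robot and the scene stay as the last step left them, time stands still between calls to the robot, and variables do not carry over. Pictures are saved under pics/ and viewed, at most 10 in all, crops included, and the job is handed in when it is done.

```bash
mkdir -p pics; ls; python3 - <<'E'
from plant import robot
import cv2,numpy as np
np.set_printoptions(precision=4,suppress=True)
for n in ("scene","side","wrist"):
    i=robot.camera_info(n);im=robot.read_camera(n)
    print(n,i["fovy"],i["cx"],i["cy"],{k:v for k,v in i.items() if k not in("fovy","cx","cy","T")});print(np.array(i["T"]))
    cv2.imwrite(f"pics/{n}0.png",im[:,:,::-1])
s=robot.read_state();print(s)
E
```

```text
pics
scene 49.896654695305024 319.005991950022 197.2758288350658 {}
[[-0.6849  0.4691 -0.5576  1.0674]
 [ 0.7286  0.4378 -0.5267  0.539 ]
 [-0.003  -0.767  -0.6416  0.7549]
 [ 0.      0.      0.      1.    ]]
side 47.07862828580959 313.32026521176914 200.5790567673582 {}
[[ 0.8038 -0.4102  0.4308 -0.0669]
 [-0.5947 -0.536   0.5992 -0.795 ]
 [-0.0148 -0.7379 -0.6748  0.994 ]
 [ 0.      0.      0.      1.    ]]
wrist 70.5680998658418 318.46514515018515 202.09636425587775 {}
[[ 0.3947  0.88    0.2643  0.1738]
 [ 0.9188 -0.3774 -0.1154  0.606 ]
 [-0.0017  0.2884 -0.9575  0.3847]
 [ 0.      0.      0.      1.    ]]
{'t': 0.15, 'qpos': array([ 0.9865,  0.5283,  1.4336, -0.    ,  1.1814, -0.1785]), 'dq': array([ 0.0013, -0.0033, -0.0055, -0.0001, -0.0007,  0.0019]), 'joint_torque': array([  0.0001, -44.0433, -17.6843,   0.0634,   0.0553,  -0.0001]), 'ee_pos': array([0.2464, 0.5738, 0.2218]), 'tcp_rot': array([-3.1399, -0.0003,  2.7358]), 'wrist_force': array([ 0.7327, -0.2301,  0.625 ]), 'torque': array([-0.0118,  0.0183, -0.027 ]), 'finger_force': 0.0, 'grip_width': 0.08683661072472391}
```

View pics/scene0.png

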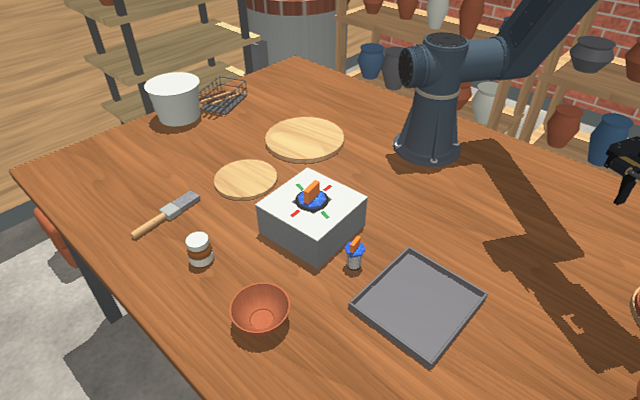

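View pics/side0.png

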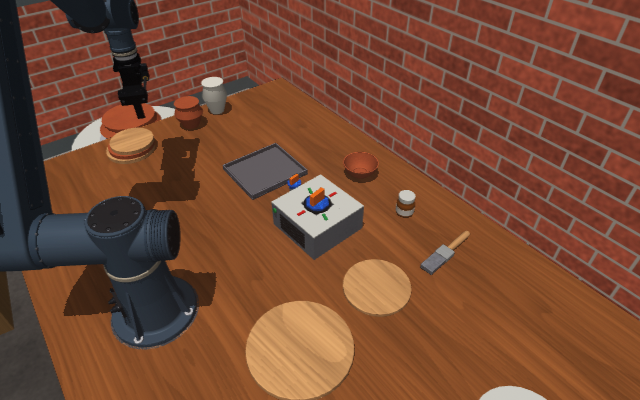

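The scene view shows the extractor (312,205) with the large cartridge in its socket, and a small look-alike cartridge beside it (355,252). There are two bats, at (305,139) and (246,179), and a stack at side (130,142). The tray is at (418,305), the bowl at (260,310), the jar at (199,250) and the brush at (165,215). Next I measure sizes to tell the bats apart.

```bash
cat > h.py <<'E'
from plant import robot
import cv2,numpy as np
np.set_printoptions(precision=4,suppress=True)
def grab(n):
    i=robot.camera_info(n); return robot.read_camera(n),i
def ray(i,px):
    px=np.atleast_2d(np.asarray(px,float)); f=200/np.tan(np.radians(i["fovy"]/2)); T=np.array(i["T"])
    d=np.c_[(px[:,0]-i["cx"])/f,(px[:,1]-i["cy"])/f,np.ones(len(px))]@T[:3,:3].T
    return T[:3,3],d
def onz(i,px,z):
    o,d=ray(i,px); return o+d*((z-o[2])/d[:,2])[:,None]
def comps(m,amin):
    n,l,s,c=cv2.connectedComponentsWithStats(m.astype(np.uint8)); return [(l==k) for k in range(1,n) if s[k,4]>=amin]
def pts(m):
    y,x=np.nonzero(m); return np.c_[x,y]
def edge(m):
    c=max(cv2.findContours(m.astype(np.uint8),0,1)[0],key=cv2.contourArea); return c[:,0,:]
E
python3 - <<'E'
from h import *
for n in ("scene","side"):
    im,i=grab(n); hsv=cv2.cvtColor(im,cv2.COLOR_RGB2HSV); H,S,V=[hsv[:,:,k].astype(int) for k in range(3)]
    print("==",n)
    seeds={"scene":[(305,125),(246,165),(400,300)],"side":[(290,360),(375,285),(262,168)]}[n]
    for s in seeds:
        m=np.zeros((402,642),np.uint8)
        cv2.floodFill(cv2.GaussianBlur(im,(3,3),0)[:,:,::-1].copy(),m,s,0,(7,)*3,(7,)*3,4|cv2.FLOODFILL_MASK_ONLY|(1<<8))
        m=cv2.morphologyEx(m[1:-1,1:-1],cv2.MORPH_CLOSE,np.ones((5,5)))
        e=edge(m); z=0.012 if s!=seeds[2] else .005
        w=onz(i,e,z)[:,:2].astype(np.float32)
        print(s,m.sum(),"circle",cv2.fitEllipse(w),"rect",cv2.minAreaRect(w))
    for nm,m,z,a in (("red",(S>150)&((H<5)|(H>174))&(V>120),.095,8),("green",(H>50)&(H<90)&(S>100),.095,8),("orange",(H>=6)&(H<18)&(S>195)&(V>150),.137,15),("white",(S<25)&(V>170),.095,1500),("blue",(H>100)&(H<125)&(S>150)&(V>70),.101,20)):
        for c in comps(m,a):
            p=pts(c).mean(0)
            if abs(p[0]-315)>60 or abs(p[1]-210)>60: continue
            w=onz(i,edge(c),z)[:,:2].astype(np.float32)
            print(nm,c.sum(),p,onz(i,p,z)[0],"rect",cv2.minAreaRect(w))
    x,y=(220,120) 
    cv2.imwrite(f"pics/{n}c.png",cv2.resize(im[115:285,210:390,::-1],None,fx=3.3,fy=3.3,interpolation=2))
a=cv2.imread("pics/scenec.png");cv2.imwrite("pics/crop1.png",a)
E
```

```text
== scene
(305, 125) 2448 circle ((0.22936417162418365, -0.31782403588294983), (0.24095752835273743, 0.2455938160419464), 46.7621955871582) rect ((0.23019656538963318, -0.3178834617137909), (0.23654989898204803, 0.24703623354434967), 42.9256477355957)
(246, 165) 1730 circle ((0.4990685284137726, -0.2879110276699066), (0.16731195151805878, 0.17036332190036774), 59.66555404663086) rect ((0.4991456866264343, -0.28877243399620056), (0.1650959998369217, 0.17281967401504517), 43.02161407470703)
(400, 300) 7137 circle ((0.5234821438789368, 0.31186601519584656), (0.22494250535964966, 0.2329670637845993), 77.36282348632812) rect ((0.5211498141288757, 0.3104305863380432), (0.20452366769313812, 0.18970134854316711), 0.13325394690036774)
red 19 [327.3684 187.2105] [ 0.4518 -0.0142  0.095 ] rect ((0.4523616135120392, -0.014497279189527035), (0.00716135511174798, 0.022903546690940857), 89.4879150390625)
red 24 [294.7917 212.6667] [ 0.572  -0.0057  0.095 ] rect ((0.5724674463272095, -0.006000177934765816), (0.02395075559616089, 0.00763482553884387), 2.6954026222229004)
green 18 [299.1667 186.    ] [
[... 2675 characters left out ...]
6628275), 10.39290714263916)
orange 54 [315.9074 193.0741] [ 0.5047 -0.0132  0.137 ] rect ((0.5015541911125183, -0.013643570244312286), (0.058697305619716644, 0.01252421922981739), 13.179577827453613)
white 2227 [316.6161 205.7598] [ 0.5015 -0.0201  0.095 ] rect ((0.5076295137405396, -0.012344546616077423), (0.18720245361328125, 0.187311053276062), 3.9337053298950195)
blue 56 [294.1071 184.0893] [0.5011 0.0921 0.101 ] rect ((0.5046605467796326, 0.0968300849199295), (0.03859906271100044, 0.038204532116651535), 73.45558166503906)
blue 171 [317.8713 204.386 ] [ 0.504  -0.0228  0.101 ] rect ((0.5042904615402222, -0.017808698117733), (0.05477225407958031, 0.06371171027421951), 52.560813903808594)
```

View pics/scenec.png

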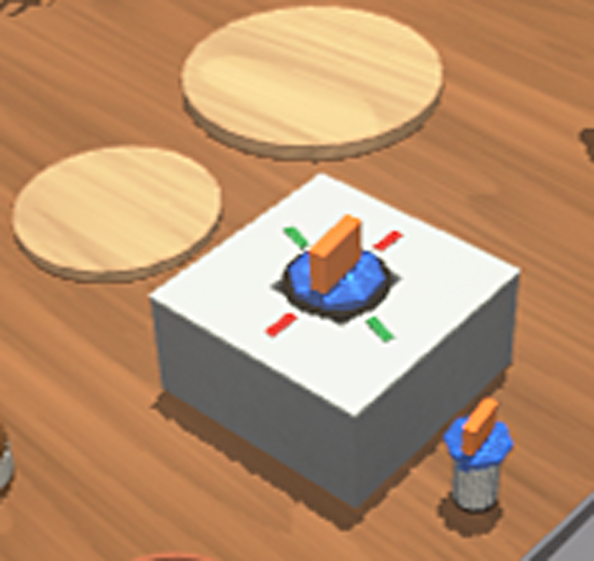

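Bats: (305,139) measures about 250 mm across, and (246,179) about 172 mm plus the edge lost to the mask. The second is therefore the 180 mm bat, centre ≈ (0.4975, -0.288). Cartridges: the socketed one at (312,195) has a 64 mm flange and is the one to use. The one at (355,252) is smaller and stands on the table, so it is the look-alike. The crop confirms both choices. The extractor is at (0.5105, -0.0107), yaw 4°, and the bar points about 13°. I move above it for a wrist look.

```bash
cat >> h.py <<'E'
from scipy.spatial.transform import Rotation as Ro
def plan(p,yawdeg):
    s=robot.read_state(); R=Ro.from_euler("xyz",s["tcp_rot"]).as_matrix()
    d=R.T@(np.array(p)-s["ee_pos"])/0.5; dy=(yawdeg-np.degrees(s["tcp_rot"][2])+180)%360-180
    print("plan",d,"spin",-dy/360,"t",s["t"],"pos",s["ee_pos"],"rpy",np.degrees(s["tcp_rot"]),"q",s["qpos"])
E
python3 -m pendant '[{"linear":[-0.947,-0.866,0],"spin":0.399},{"linear":[-0.947,-0.866,0],"spin":0.399},{"linear":[-0.947,-0.866,0],"spin":0.399},{"linear":[-0.947,-0.866,0],"spin":0.399},{"linear":[-0.947,-0.866,0],"spin":0.399},{"linear":[-0.947,-0.866,0],"spin":0.399},{"linear":[-0.947,-0.866,0],"spin":0.399},{"linear":[-0.947,-0.866,0],"spin":0.399},{"linear":[-0.947,-0.866,0],"spin":0.399},{"linear":[-0.947,-0.866,0],"spin":0.399},{"linear":[-0.947,-0.866,0],"spin":0.399},{"linear":[-0.947,-0.866,0],"spin":0.399},{"linear":[-0.947,-0.866,0],"spin":0.399},{"linear":[-0.947,-0.866,0],"spin":0.399},{"linear":[-0.947,-0.866,0],"spin":0.399},{"linear":[-0.947,-0.866,0],"spin":0.399},{"linear":[-0.947,-0.866,0],"spin":0.399},{"linear":[-0.947,-0.866,0],"spin":0.399},{"linear":[-0.947,-0.866,0],"spin":0.399},{"linear":[-0.947,-0.866,0],"spin":0.399}]' 1
python3 - <<'E'
from h import *
im,i=grab("wrist"); hsv=cv2.cvtColor(im,cv2.COLOR_RGB2HSV); H,S,V=[hsv[:,:,k].astype(int) for k in range(3)]
cv2.imwrite("pics/w1.png",im[:,:,::-1])
for nm,m,z,a in (("red",(S>150)&((H<5)|(H>174))&(V>120),.095,50),("green",(H>50)&(H<90)&(S>100),.095,50),("orange",(H>=6)&(H<18)&(S>195)&(V>150),.137,50)):
    for c in comps(m,a):
        p=pts(c).mean(0); print(nm,c.sum(),p,onz(i,p,z)[0],cv2.minAreaRect(onz(i,edge(c),z)[:,:2].astype(np.float32)))
plan((.5105,-.0107,.108),13)
E
```

```text
t: 2.25
ee_pos: [0.5108, -0.0104, 0.2226]
tcp_rot: [3.142, 0.0, 0.23]
wrist_force: [-0.2, -0.3, -0.3]
grip_width: 0.0873
finger_force: 0.0
red 221 [327.4389 136.9864] [ 0.5717 -0.0048  0.095 ] ((0.5714590549468994, -0.0048134345561265945), (0.024843916296958923, 0.008657382801175117), 4.290958404541016)
red 157 [309.3949 244.3822] [ 0.4525 -0.013   0.095 ] ((0.45222699642181396, -0.013002520427107811), (0.025030892342329025, 0.00866728462278843), 4.24890661239624)
green 202 [267.1634 166.5743] [0.5284 0.0488 0.095 ] ((0.528371274471283, 0.04870196431875229), (0.025456121191382408, 0.008340766653418541), 73.94893646240234)
green 169 [365.4083 219.568 ] [ 0.4955 -0.0662  0.095 ] ((0.49553945660591125, -0.06628493219614029), (0.025660494342446327, 0.008553367108106613), 75.68390655517578)
orange 327 [317.8226 193.7798] [ 0.5231 -0.0063  0.137 ] ((0.5136275291442871, -0.008575872518122196), (0.05002868175506592, 0.013215525075793266), 10.98948860168457)
plan [-0.0006  0.0004  0.2292] spin 0.0005189156350585083 t 2.3 pos [ 0.5108 -0.0104  0.2226] rpy [-180.       -0.0012   13.1868] q [-0.2394  0.3746  1.7153  0.      1.0517  1.1012]
```

View pics/w1.png

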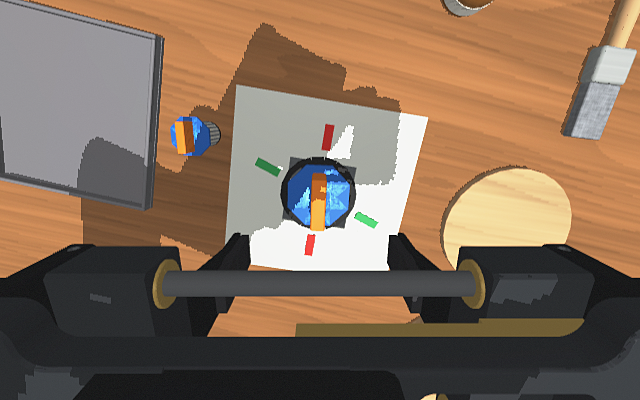

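The wrist view shows the bar at (318,195), pointing about 11–13°. The red marks are at (327,137) and (309,244), the green ones at (267,167) and (365,220). The axis is at (0.512, -0.009) and the green direction is 74°. I descend, then grip.

```bash
python3 -m pendant '[{"linear":[0.003,-0.002,0.08]},{"linear":[0.003,-0.002,0.15]},{"linear":[0.003,-0.002,0.2]},{"linear":[0.003,-0.002,0.229]},{"linear":[0.003,-0.002,0.229]},{"linear":[0.003,-0.002,0.229]}]' 1
python3 -m pendant '[{"linear":[0,0,0]},{"linear":[0,0,0]},{"linear":[0,0,0]},{"linear":[0,0,0]},{"linear":[0,0,0]},{"linear":[0,0,0]},{"linear":[0,0,0]},{"linear":[0,0,0]},{"linear":[0,0,0]},{"linear":[0,0,0]}]' -1 20
```

```text
schema error: expected keys linear, spin
schema error: expected keys linear, spin
```

```bash
python3 -m pendant '[{"linear":[0.003,-0.002,0.08],"spin":0},{"linear":[0.003,-0.002,0.15],"spin":0},{"linear":[0.003,-0.002,0.2],"spin":0},{"linear":[0.003,-0.002,0.229],"spin":0},{"linear":[0.003,-0.002,0.229],"spin":0},{"linear":[0.003,-0.002,0.229],"spin":0}]' 1
python3 -m pendant '[{"linear":[0,0,0],"spin":0},{"linear":[0,0,0],"spin":0},{"linear":[0,0,0],"spin":0},{"linear":[0,0,0],"spin":0},{"linear":[0,0,0],"spin":0},{"linear":[0,0,0],"spin":0},{"linear":[0,0,0],"spin":0},{"linear":[0,0,0],"spin":0},{"linear":[0,0,0],"spin":0},{"linear":[0,0,0],"spin":0}]' -1 20
```

```text
t: 2.9
ee_pos: [0.5123, -0.0092, 0.1082]
tcp_rot: [3.142, -0.0, 0.229]
wrist_force: [-0.6, -0.3, -0.2]
grip_width: 0.087
finger_force: 0.0
t: 3.9
ee_pos: [0.512, -0.0092, 0.108]
tcp_rot: [3.142, 0.0, 0.229]
wrist_force: [0.0, -0.3, 0.9]
grip_width: 0.0146
finger_force: 1.1
```

```bash
python3 -m pendant '[{"linear":[0,0,0],"spin":0},{"linear":[0,0,0],"spin":0},{"linear":[0,0,0],"spin":-0.01},{"linear":[0,0,0],"spin":-0.025},{"linear":[0,0,0],"spin":-0.04},{"linear":[0,0,0],"spin":-0.055},{"linear":[0,0,0],"spin":-0.07},{"linear":[0,0,0],"spin":-0.085},{"linear":[0,0,0],"spin":-0.1},{"linear":[0,0,0],"spin":-0.115},{"linear":[0,0,0],"spin":-0.13},{"linear":[0,0,0],"spin":-0.145},{"linear":[0,0,0],"spin":-0.16},{"linear":[0,0,0],"spin":-0.169},{"linear":[0,0,0],"spin":-0.169},{"linear":[0,0,0],"spin":-0.169}]' -1 20
```

```text
t: 5.5
ee_pos: [0.512, -0.0092, 0.108]
tcp_rot: [-3.141, -0.0, 1.289]
wrist_force: [0.4, -1.0, -1.0]
grip_width: 0.0143
finger_force: 19.9
```

```bash
python3 -m pendant '[{"linear":[0,0,-0.01],"spin":0},{"linear":[0,0,-0.03],"spin":0},{"linear":[0,0,-0.05],"spin":0}]' -1 20
python3 -m pendant '[{"linear":[0,0,-0.03],"spin":0},{"linear":[0,0,-0.06],"spin":0},{"linear":[0,0,-0.1],"spin":0},{"linear":[0,0,-0.14],"spin":0},{"linear":[0,0,-0.18],"spin":0},{"linear":[0,0,-0.21],"spin":0},{"linear":[0,0,-0.23],"spin":0},{"linear":[0,0,-0.23],"spin":0}]' -1 20
python3 - <<'E'
from h import *
im,i=grab("scene"); sd,j=grab("side")
cv2.imwrite("pics/lift.png",np.hstack([im[50:330,180:480],sd[50:330,200:500]])[:,:,::-1])
plan((.4975,-.288,.2),73.9)
E
```

```text
t: 5.8
ee_pos: [0.5119, -0.0091, 0.1338]
tcp_rot: [-3.141, 0.0, 1.29]
wrist_force: [0.4, 0.8, -1.5]
grip_width: 0.0137
finger_force: 19.9
t: 6.6
ee_pos: [0.5129, -0.0094, 0.25]
tcp_rot: [3.138, -0.0, 1.291]
wrist_force: [-0.0, 0.1, -1.8]
grip_width: 0.0135
finger_force: 19.9
plan [-0.5438  0.1271  0.0959] spin 0.00012178558168598227 t 6.7 pos [ 0.5116 -0.0091  0.248 ] rpy [-179.9801    0.0007   73.9438] q [-0.2365  0.3431  1.6822  0.      1.1166  0.0438]
```

View pics/lift.png

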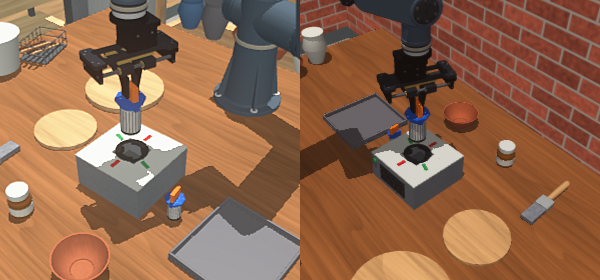

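The cartridge is out of the socket, upright in the gripper with its foot clear. I carry it to the small bat, at (65,128) in this crop's left half.

```bash
python3 -m pendant '[{"linear":[-0.02,0.005,0],"spin":0},{"linear":[-0.06,0.014,0],"spin":0},{"linear":[-0.12,0.028,0],"spin":0},{"linear":[-0.18,0.042,0],"spin":0},{"linear":[-0.24,0.056,0],"spin":0},{"linear":[-0.3,0.07,0],"spin":0},{"linear":[-0.36,0.084,0],"spin":0},{"linear":[-0.42,0.098,0],"spin":0},{"linear":[-0.48,0.112,0],"spin":0},{"linear":[-0.52,0.122,0],"spin":0},{"linear":[-0.538,0.126,0],"spin":0},{"linear":[-0.544,0.127,0],"spin":0},{"linear":[-0.544,0.127,0.03],"spin":0},{"linear":[-0.544,0.127,0.08],"spin":0},{"linear":[-0.544,0.127,0.14],"spin":0},{"linear":[-0.544,0.127,0.19],"spin":0},{"linear":[-0.544,0.127,0.23],"spin":0},{"linear":[-0.544,0.127,0.25],"spin":0},{"linear":[-0.544,0.127,0.25],"spin":0}]' -1 20
python3 - <<'E'
from h import *
plan((.4975,-.288,.105),73.9)
im,i=grab("scene"); sd,j=grab("side")
cv2.imwrite("pics/bat.png",np.hstack([cv2.resize(im[90:230,180:330],None,fx=2.5,fy=2.5),cv2.resize(sd[180:320,310:460],None,fx=2.5,fy=2.5)])[:,:,::-1])
E
```

```text
t: 8.6
ee_pos: [0.4971, -0.2864, 0.1218]
tcp_rot: [-3.138, -0.002, 1.292]
wrist_force: [-0.3, 1.0, -1.9]
grip_width: 0.014
finger_force: 19.9
plan [-0.0029  0.0017  0.0335] spin 0.00030418557546201756 t 8.6 pos [ 0.4971 -0.2864  0.1218] rpy [-179.805    -0.1068   74.0095] q [-0.7175  0.5951  1.6508  0.0003  0.8995 -0.4386]
```

View pics/bat.png

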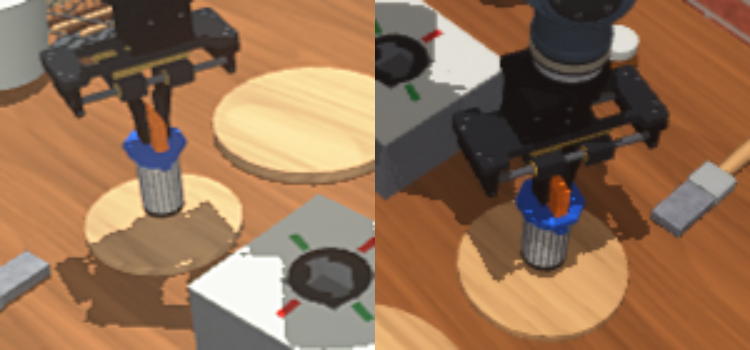

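It hangs upright over the bat, foot about (163,212) in the left half and (545,265) in the right. I lower it the last bit.

```bash
python3 -m pendant '[{"linear":[0,0,0.012],"spin":0},{"linear":[0,0,0.022],"spin":0},{"linear":[0,0,0.028],"spin":0},{"linear":[0,0,0.031],"spin":0},{"linear":[0,0,0.034],"spin":0},{"linear":[0,0,0.034],"spin":0}]' -1 20
```

```text
t: 9.3
ee_pos: [0.4978, -0.2882, 0.1059]
tcp_rot: [-3.141, -0.0, 1.291]
wrist_force: [-0.4, 0.3, -1.8]
grip_width: 0.0136
finger_force: 19.9
```

```bash
python3 -m pendant '[{"linear":[0,0,0.002],"spin":0},{"linear":[0,0,0.004],"spin":0},{"linear":[0,0,0.004],"spin":0}]' -1 20
```

```text
t: 9.6
ee_pos: [0.498, -0.2884, 0.105]
tcp_rot: [3.141, 0.0, 1.291]
wrist_force: [-0.9, 0.5, 4.9]
grip_width: 0.0136
finger_force: 19.9
```

```bash
python3 -m pendant '[{"linear":[0,0,0],"spin":0},{"linear":[0,0,0],"spin":0},{"linear":[0,0,0],"spin":0},{"linear":[0,0,0],"spin":0},{"linear":[0,0,0],"spin":0},{"linear":[0,0,0],"spin":0},{"linear":[0,0,0],"spin":0},{"linear":[0,0,0],"spin":0}]' 1 3
python3 -m pendant '[{"linear":[0,0,-0.03],"spin":0},{"linear":[0,0,-0.08],"spin":0},{"linear":[0,0,-0.13],"spin":0},{"linear":[0,0,-0.15],"spin":0},{"linear":[0,0,-0.15],"spin":0}]' 1
python3 - <<'E'
from h import *
im,i=grab("scene"); sd,j=grab("side"); w,k=grab("wrist")
cv2.imwrite("pics/bat2.png",np.hstack([cv2.resize(im[90:230,180:330],None,fx=2,fy=2),cv2.resize(w,(448,280))])[:,:,::-1])
hsv=cv2.cvtColor(w,cv2.COLOR_RGB2HSV); H,S,V=[hsv[:,:,q].astype(int) for q in range(3)]
for c in comps((H>=6)&(H<18)&(S>195)&(V>150),80): print(c.sum(),pts(c).mean(0),cv2.minAreaRect(onz(k,edge(c),.134)[:,:2].astype(np.float32)))
# tray rim
for n,m,ii in (("scene",im,i),("side",sd,j)):
    hs=cv2.cvtColor(m,cv2.COLOR_RGB2HSV).astype(int); y,x=np.mgrid[:400,:640]
    P=onz(ii,np.c_[x.ravel(),y.ravel()],.02).reshape(400,640,3)
    g=(hs[:,:,1]<60)&(hs[:,:,2]<150)&(abs(P[:,:,0]-.525)<.16)&(abs(P[:,:,1]-.315)<.15)
    c=max(comps(g,300),key=lambda a:a.sum()); q=P[c][:,:2].astype(np.float32); print(n,cv2.minAreaRect(q),np.percentile(q,[1,99],axis=0))
plan((.498,-.288,.107),73.9)
E
```

```text
t: 10.4
ee_pos: [0.4979, -0.2882, 0.104]
tcp_rot: [3.142, 0.0, 1.291]
wrist_force: [-0.9, -0.3, 0.4]
grip_width: 0.0699
finger_force: 0.0
t: 10.9
ee_pos: [0.4987, -0.2889, 0.1805]
tcp_rot: [3.138, 0.002, 1.291]
wrist_force: [0.1, -0.3, -0.3]
grip_width: 0.0865
finger_force: 0.0
849 [319.4134 213.0636] ((0.4993034601211548, -0.28432944416999817), (0.05471145361661911, 0.013250895775854588), 73.5174331665039)
scene ((0.5315666198730469, 0.3115296959877014), (0.20165202021598816, 0.22698310017585754), 89.97420501708984) [[0.4187 0.2139]
 [0.6446 0.412 ]]
side ((0.51850825548172, 0.2978951632976532), (0.22141288220882416, 0.22613434493541718), 89.82318115234375) [[0.4077 0.1946]
 [0.629  0.406 ]]
plan [-0.0005  0.0023  0.1418] spin 0.00013350091217066368 t 11.05 pos [ 0.4971 -0.2875  0.1779] rpy [-179.8755   -0.0569   73.9481] q [-0.7189  0.5161  1.6056 -0.      1.0223 -0.4387]
```

View pics/bat2.png

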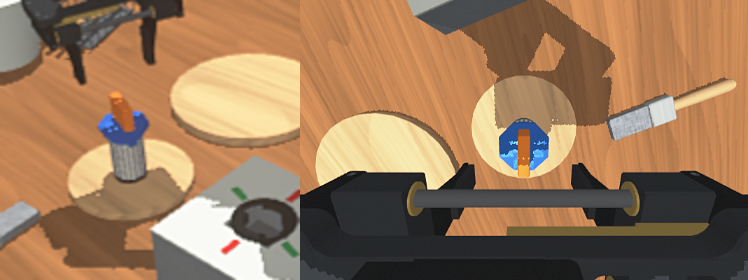

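The cartridge stands upright on the 180 mm bat, gripper clear (left half, foot at (128,178); wrist half, bar at (523,150)). The tray centre is about (0.524, 0.311). I take the cartridge again and lift it.

```bash
python3 -m pendant '[{"linear":[0,0.002,0.05],"spin":0},{"linear":[0,0.002,0.1],"spin":0},{"linear":[0,0.002,0.13],"spin":0},{"linear":[0,0.002,0.142],"spin":0},{"linear":[0,0.002,0.142],"spin":0}]' 1
python3 -m pendant '[{"linear":[0,0,0],"spin":0},{"linear":[0,0,0],"spin":0},{"linear":[0,0,0],"spin":0},{"linear":[0,0,0],"spin":0},{"linear":[0,0,0],"spin":0},{"linear":[0,0,0],"spin":0},{"linear":[0,0,0],"spin":0},{"linear":[0,0,0],"spin":0},{"linear":[0,0,0],"spin":0},{"linear":[0,0,0],"spin":0},{"linear":[0,0,0],"spin":0},{"linear":[0,0,0],"spin":0}]' -1 20
python3 -m pendant '[{"linear":[0,0,-0.02],"spin":0},{"linear":[0,0,-0.06],"spin":0},{"linear":[0,0,-0.12],"spin":0},{"linear":[0,0,-0.18],"spin":0},{"linear":[0,0,-0.24],"spin":0},{"linear":[0,0,-0.28],"spin":0},{"linear":[0,0,-0.3],"spin":0},{"linear":[0,0,-0.3],"spin":0}]' -1 20
python3 -c "
from h import *
plan((.452,.311,.255),0)"
```

```text
t: 11.55
ee_pos: [0.4978, -0.2877, 0.1063]
tcp_rot: [-3.138, -0.002, 1.291]
wrist_force: [0.2, 0.6, -0.2]
grip_width: 0.0869
finger_force: 0.0
t: 12.75
ee_pos: [0.4987, -0.2883, 0.1079]
tcp_rot: [-3.141, -0.0, 1.291]
wrist_force: [-0.3, -0.1, 0.2]
grip_width: 0.0141
finger_force: 20.0
t: 13.55
ee_pos: [0.4993, -0.2888, 0.2597]
tcp_rot: [3.139, 0.001, 1.291]
wrist_force: [-0.8, 0.9, -2.2]
grip_width: 0.0138
finger_force: 20.0
plan [ 1.1267 -0.4226  0.0066] spin 0.20542693783872165 t 13.55 pos [ 0.4993 -0.2888  0.2597] rpy [179.8296   0.0791  73.9537] q [-0.718   0.4197  1.5149  0.      1.2037 -0.438 ]
```

```bash
python3 -m pendant '[{"linear":[0.02,-0.008,0],"spin":0.005},{"linear":[0.07,-0.026,0],"spin":0.015},{"linear":[0.13,-0.05,0],"spin":0.03},{"linear":[0.2,-0.075,0],"spin":0.045},{"linear":[0.27,-0.101,0],"spin":0.06},{"linear":[0.34,-0.128,0],"spin":0.075},{"linear":[0.41,-0.154,0],"spin":0.09},{"linear":[0.48,-0.18,0],"spin":0.105},{"linear":[0.55,-0.206,0],"spin":0.12},{"linear":[0.62,-0.233,0],"spin":0.135},{"linear":[0.69,-0.259,0],"spin":0.15},{"linear":[0.76,-0.285,0],"spin":0.165},{"linear":[0.83,-0.311,0],"spin":0.18},{"linear":[0.89,-0.334,0],"spin":0.19},{"linear":[0.94,-0.353,0],"spin":0.2},{"linear":[0.97,-0.364,0],"spin":0.205},{"linear":[0.98,-0.368,0],"spin":0.205},{"linear":[0.98,-0.368,0],"spin":0.205}]' -1 20
python3 -c "
from h import *
plan((.452,.311,.12),0)"
```

```text
t: 15.35
ee_pos: [0.4566, 0.2335, 0.2569]
tcp_rot: [3.141, 0.002, 0.005]
wrist_force: [-0.1, 0.1, -2.6]
grip_width: 0.0143
finger_force: 20.0
plan [-0.0078 -0.1553  0.2737] spin 0.0007424806702921672 t 15.35 pos [0.4566 0.2335 0.2569] rpy [179.9473   0.1398   0.2673] q [ 0.2547  0.3347  1.6666 -0.0003  1.1428  1.821 ]
```

```bash
python3 -m pendant '[{"linear":[-0.002,-0.04,0],"spin":0},{"linear":[-0.004,-0.09,0],"spin":0},{"linear":[-0.008,-0.14,0],"spin":0},{"linear":[-0.008,-0.155,0.02],"spin":0},{"linear":[-0.008,-0.155,0.06],"spin":0},{"linear":[-0.008,-0.155,0.12],"spin":0},{"linear":[-0.008,-0.155,0.18],"spin":0},{"linear":[-0.008,-0.155,0.24],"spin":0},{"linear":[-0.008,-0.155,0.28],"spin":0},{"linear":[-0.008,-0.155,0.3],"spin":0},{"linear":[-0.008,-0.155,0.308],"spin":0},{"linear":[-0.008,-0.155,0.312],"spin":0},{"linear":[-0.008,-0.155,0.315],"spin":0},{"linear":[-0.008,-0.155,0.315],"spin":0}]' -1 20
python3 - <<'E'
from h import *
plan((.452,.311,.099),0)
im,i=grab("scene"); sd,j=grab("side")
cv2.imwrite("pics/tray.png",np.hstack([cv2.resize(im[200:380,330:510],None,fx=2,fy=2),cv2.resize(sd[80:260,190:370],None,fx=2,fy=2)])[:,:,::-1])
E
```

```text
t: 16.75
ee_pos: [0.4539, 0.311, 0.1013]
tcp_rot: [-3.141, -0.002, 0.003]
wrist_force: [0.2, 0.3, -2.5]
grip_width: 0.0137
finger_force: 20.0
plan [-0.0037  0.      0.0047] spin 0.0004423668568860882 t 16.75 pos [0.4539 0.311  0.1013] rpy [-179.9657   -0.0955    0.1593] q [ 0.3977  0.6012  1.7283 -0.0001  0.8103  1.9658]
```

View pics/tray.png

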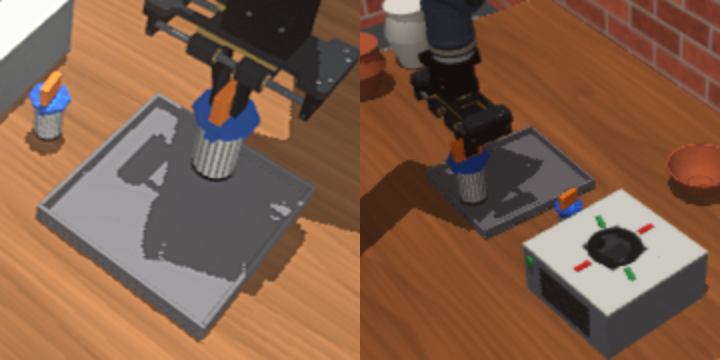

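It hangs just above the tray floor next to the -x wall (foot at (215,175) in the left half), with room to tip towards +x. The tool always points down, so I set the foot on the floor and loosen the grip to 3 N. Then I move the gripper along an arc so the bar pivots in the pads.

```bash
python3 -m pendant '[{"linear":[0,0,0.002],"spin":0},{"linear":[0,0,0.004],"spin":0},{"linear":[0,0,0.005],"spin":0},{"linear":[0,0,0.005],"spin":0}]' -1 20
python3 -m pendant '[{"linear":[0,0,0],"spin":0},{"linear":[0,0,0],"spin":0},{"linear":[0,0,0],"spin":0}]' -1 3
python3 -m pendant '[{"linear":[0.01,0,0],"spin":0},{"linear":[0.02,0,0],"spin":0},{"linear":[0.03,0,-0.002],"spin":0},{"linear":[0.039,0,-0.003],"spin":0},{"linear":[0.049,0,-0.003],"spin":0},{"linear":[0.059,0,-0.002],"spin":0},{"linear":[0.069,0,-0.001],"spin":0},{"linear":[0.078,0,0],"spin":0},{"linear":[0.088,0,0.002],"spin":0},{"linear":[0.098,0,0.004],"spin":0},{"linear":[0.107,0,0.006],"spin":0},{"linear":[0.116,0,0.008],"spin":0},{"linear":[0.116,0,0.008],"spin":0}]' -1 3
python3 - <<'E'
from h import *
plan((.452,.311,.099),0)
im,i=grab("scene"); sd,j=grab("side")
cv2.imwrite("pics/tip.png",np.hstack([cv2.resize(im[200:380,330:510],None,fx=2,fy=2),cv2.resize(sd[80:260,190:370],None,fx=2,fy=2)])[:,:,::-1])
E
```

```text
t: 17.25
ee_pos: [0.454, 0.3114, 0.1008]
tcp_rot: [-3.14, -0.003, 0.003]
wrist_force: [-2.2, -1.3, 14.4]
grip_width: 0.0137
finger_force: 20.0
t: 17.55
ee_pos: [0.4542, 0.3114, 0.0991]
tcp_rot: [-3.14, -0.003, 0.003]
wrist_force: [-0.4, -0.4, 4.9]
grip_width: 0.0143
finger_force: 3.0
t: 18.85
ee_pos: [0.5122, 0.311, 0.094]
tcp_rot: [-3.141, -0.001, 0.002]
wrist_force: [0.8, 0.0, 3.2]
grip_width: 0.014
finger_force: 3.0
plan [-0.1205 -0.0003 -0.0102] spin 0.00037059067003981894 t 18.85 pos [0.5122 0.311  0.094 ] rpy [-179.9872   -0.0583    0.1334] q [ 0.3594  0.6615  1.6055 -0.0002  0.8735  1.928 ]
```

View pics/tip.png

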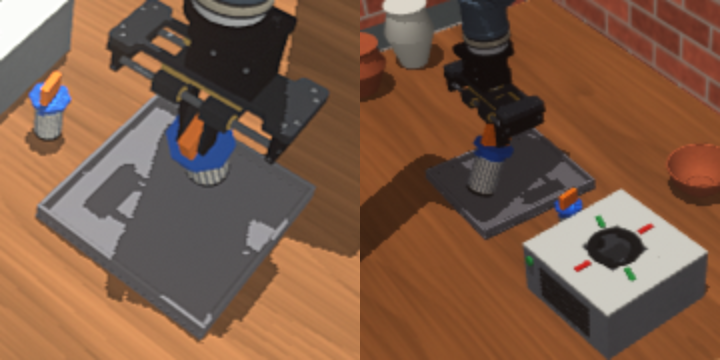

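The cartridge is tipping: in the right half the foot is at (485,188) and the bar at (491,135), tilted about 25° towards +x. I continue the arc to about 60°.

```bash
python3 -m pendant '[{"linear":[0.012,0,0.004],"spin":0},{"linear":[0.024,0,0.009],"spin":0},{"linear":[0.036,0,0.016],"spin":0},{"linear":[0.047,0,0.023],"spin":0},{"linear":[0.058,0,0.03],"spin":0},{"linear":[0.069,0,0.037],"spin":0},{"linear":[0.079,0,0.046],"spin":0},{"linear":[0.089,0,0.055],"spin":0},{"linear":[0.097,0,0.064],"spin":0},{"linear":[0.097,0,0.064],"spin":0}]' -1 3
python3 - <<'E'
from h import *
plan((.452,.311,.099),0)
s=robot.read_state(); g=s["ee_pos"]+[0,0,.019]
for n in ("scene","side"):
    im,i=grab(n); hs=cv2.cvtColor(im,cv2.COLOR_RGB2HSV).astype(int); H,S,V=hs[...,0],hs[...,1],hs[...,2]
    cv2.imwrite(f"pics/{n}60.png",im[:,:,::-1])
    def pj(p):
        T=np.linalg.inv(np.array(i["T"])); q=T[:3,:3]@p+T[:3,3]; f=200/np.tan(np.radians(i["fovy"]/2)); return np.array([i["cx"]+f*q[0]/q[2],i["cy"]+f*q[1]/q[2]])
    print(n,"grasp px",pj(g))
    for th in (0,30,45,60,75,90):
        a=np.radians(th); print(th,"flange expected",pj(g+27*.001*np.array([-np.sin(a),0,-np.cos(a)])),"foot",pj(g+.11*np.array([-np.sin(a),0,-np.cos(a)])))
    for c in comps((H>100)&(H<125)&(S>150)&(V>50),30): print("blue",c.sum(),pts(c).mean(0))
    w=(S<60)&(V>150); y,x=np.mgrid[:400,:640]; p0=pj(g); w&=(abs(x-p0[0])<70)&(abs(y-p0[1])<60)
    for c in comps(w,15): print("white",c.sum(),pts(c).mean(0),pts(c).min(0),pts(c).max(0))
E
```

```text
t: 19.95
ee_pos: [0.5601, 0.3111, 0.0611]
tcp_rot: [-3.141, 0.001, 0.002]
wrist_force: [2.4, 0.7, 0.8]
grip_width: 0.0142
finger_force: 4.9
plan [-0.2163 -0.0003 -0.0757] spin 0.00027386483852656813 t 19.95 pos [0.5601 0.3111 0.0611] rpy [-179.9872    0.0399    0.0986] q [0.3326 0.7517 1.5086 0.0006 0.8819 1.9013]
scene grasp px [413.3319 289.7742]
0 flange expected [411.4572 298.3314] foot [406.143  322.5888]
30 flange expected [415.5219 293.1574] foot [421.588  302.5284]
45 flange expected [417.3918 290.1559] foot [428.6195 291.2114]
60 flange expected [418.9939 287.1261] foot [434.7345 279.7644]
75 flange expected [420.226  284.2591] foot [439.6204 268.744 ]
90 flange expected [421.0061 281.7389] foot [442.9846 258.7264]
blue 132 [355.0758 249.5985]
blue 158 [422.7405 300.2025]
white 48 [426.9583 239.6042] [415 236] [439 241]
white 32 [354.375  262.8438] [352 257] [357 268]
white 633 [378.7536 289.03  ] [349 266] [399 310]
white 86 [381.6395 313.1744] [376 307] [387 320]
white 23 [369.0435 316.7391] [361 311] [377 322]
white 151 [449.7616 329.2848] [442 323] [463 337]
side grasp px [271.8036 148.533 ]
0 flange expected [272.4034 154.9718] foot [274.163  173.8604]
30 flange expected [268.9765 155.5746] foot [260.5074 176.6686]
45 flange expected [267.4786 155.1633] foot [254.3439 175.2988]
60 flange expected [266.265 154.297] foot [249.1958 172.0608]
75 flange expected [265.4218 153.0299] foot [245.4614 167.0947]
90 flange expected [265.0108 151.4452] foot [243.4706 160.68  ]
blue 80 [266.875  155.5125]
blue 56 [294.1071 184.0893]
white 19 [209.4211  91.8421] [206  90] [213  93]
white 1133 [309.9312 193.8835] [272 175] [341 208]
```

```bash
python3 -m pendant '[{"linear":[0.008,0,0.008],"spin":0},{"linear":[0.015,0,0.017],"spin":0},{"linear":[0.021,0,0.026],"spin":0},{"linear":[0.027,0,0.035],"spin":0},{"linear":[0.032,0,0.044],"spin":0},{"linear":[0.036,0,0.053],"spin":0},{"linear":[0.039,0,0.06],"spin":0},{"linear":[0.041,0,0.066],"spin":0},{"linear":[0.041,0,0.066],"spin":0}]' -1 3
python3 - <<'E'
from h import *
plan((.59,.311,.02),0)
a,_=grab("scene");b,_=grab("side")
cv2.imwrite("pics/lay.png",np.hstack([cv2.resize(a[220:360,340:490],None,fx=2.6,fy=2.6),cv2.resize(b[100:240,200:350],None,fx=2.6,fy=2.6)])[:,:,::-1])
E
```

```text
t: 20.95
ee_pos: [0.5805, 0.311, 0.0289]
tcp_rot: [3.141, -0.0, 0.003]
wrist_force: [-1.2, -0.8, -0.4]
grip_width: 0.014
finger_force: 3.0
plan [0.0189 0.0001 0.0178] spin 0.0004127938600915747 t 20.95 pos [0.5805 0.311  0.0289] rpy [179.9919  -0.0135   0.1486] q [ 0.3226  0.8155  1.4701 -0.0003  0.8559  1.891 ]
```

```bash
python3 -m pendant '[{"linear":[0.001,0,0.005],"spin":0},{"linear":[0.002,0,0.01],"spin":0},{"linear":[0.003,0,0.014],"spin":0},{"linear":[0.003,0,0.014],"spin":0}]' -1 3
python3 -m pendant '[{"linear":[0,0,0.003],"spin":0},{"linear":[0.001,0,0.005],"spin":0},{"linear":[0.001,0,0.005],"spin":0},{"linear":[0.001,0,0.005],"spin":0}]' -1 3
python3 - <<'E'
from h import *
a,_=grab("scene");b,_=grab("side")
cv2.imwrite("pics/lay2.png",np.hstack([cv2.resize(a[220:360,340:490],None,fx=2.6,fy=2.6),cv2.resize(b[100:240,200:350],None,fx=2.6,fy=2.6)])[:,:,::-1])
E
```

```text
t: 21.45
ee_pos: [0.5828, 0.3111, 0.0224]
tcp_rot: [-3.141, -0.002, 0.003]
wrist_force: [0.3, -2.3, 4.1]
grip_width: 0.0139
finger_force: 3.0
t: 21.85
ee_pos: [0.5823, 0.3111, 0.0194]
tcp_rot: [3.141, 0.0, 0.003]
wrist_force: [1.3, -1.7, 4.1]
grip_width: 0.0138
finger_force: 3.0
```

View pics/lay2.png

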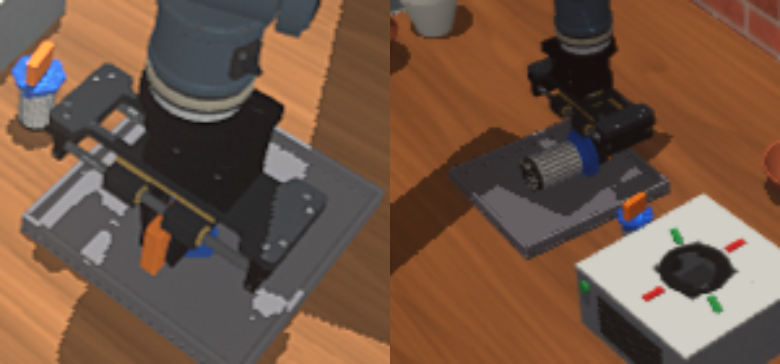

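The cartridge lies on its side inside the tray (right half: foot at (530,172), flange at (585,155)), still held, with the floor carrying it. I release and rise.

```bash
python3 -m pendant '[{"linear":[0,0,0],"spin":0},{"linear":[0,0,0],"spin":0},{"linear":[0,0,0],"spin":0},{"linear":[0,0,0],"spin":0},{"linear":[0,0,0],"spin":0},{"linear":[0,0,0],"spin":0},{"linear":[0,0,0],"spin":0},{"linear":[0,0,0],"spin":0}]' 0.6 3
python3 -m pendant '[{"linear":[0,0,-0.02],"spin":0},{"linear":[0,0,-0.06],"spin":0},{"linear":[0,0,-0.12],"spin":0},{"linear":[0,0,-0.2],"spin":0},{"linear":[0,0,-0.28],"spin":0},{"linear":[0,0,-0.36],"spin":0},{"linear":[0,0,-0.4],"spin":0},{"linear":[0,0,-0.4],"spin":0},{"linear":[0,0,-0.4],"spin":0}]' 0.6
python3 - <<'E'
from h import *
for n in ("scene","side","wrist"):
    im,i=grab(n); hs=cv2.cvtColor(im,cv2.COLOR_RGB2HSV).astype(int); H,S,V=hs[...,0],hs[...,1],hs[...,2]
    cv2.imwrite(f"pics/end_{n}.png",im[:,:,::-1])
    for nm,m in (("blue",(H>100)&(H<125)&(S>150)&(V>50)),("orange",(H>=6)&(H<18)&(S>195)&(V>120))):
        for c in comps(m,30):
            w=onz(i,pts(c),.035)[:,:2]
            if abs(w.mean(0)-[.524,.311]).max()<.12: print(n,nm,c.sum(),w.mean(0),w.min(0),w.max(0),cv2.minAreaRect(w.astype(np.float32)))
print(robot.read_state()["t"])
E
```

```text
t: 22.75
ee_pos: [0.5822, 0.3112, 0.0196]
tcp_rot: [-3.142, 0.0, 0.003]
wrist_force: [-0.2, -0.2, -0.0]
grip_width: 0.0666
finger_force: 0.0
t: 23.65
ee_pos: [0.5819, 0.311, 0.2199]
tcp_rot: [-3.142, -0.0, 0.003]
wrist_force: [-0.9, 0.0, -0.7]
grip_width: 0.0696
finger_force: 0.0
scene blue 435 [0.5518 0.3108] [0.5194 0.2744] [0.5858 0.3428] ((0.5573496222496033, 0.3091781735420227), (0.06981252878904343, 0.05451694875955582), 48.10325241088867)
side blue 94 [0.5627 0.3145] [0.5431 0.268 ] [0.5813 0.3621] ((0.5629411339759827, 0.3151414692401886), (0.10020363330841064, 0.022147122770547867), 75.28482055664062)
wrist blue 1042 [0.5533 0.3114] [0.53   0.2784] [0.5744 0.345 ] ((0.5522190928459167, 0.311683714389801), (0.044341374188661575, 0.06652314215898514), 0.1356392502784729)
wrist orange 414 [0.5789 0.3118] [0.5546 0.3053] [0.6035 0.3181] ((0.5790622234344482, 0.31178489327430725), (0.048870496451854706, 0.012779181823134422), 0.13258254528045654)
23.8
```

The ray-cast check agrees with a cartridge lying flat. The bar spans x ≈ 0.562–0.598 and the flange is near x = 0.555, at about 35 mm height in all views. The tray's inside runs from 0.419 to 0.629 in x.

```bash
python3 -c "
from plant import robot
print(robot.close_job())"
```

```text
the job is handed in; nothing more can be done
None
```

The job is handed in at about 24 s: the cartridge was unlocked, lifted out, stood on the 180 mm bat and released, then retaken and laid on its side inside the tray, held until it lay there; the tool only points down, so I tilted it by pivoting the bar in a light grip, and I did not re-measure the bowl, jar and brush at the end, though the arm never went near them.

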